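Latch the slope-fronted stock case shut

TASK

The stock case's lid is down but only resting on its rubber seal. Swing the wire loop of its toggle latch up and over the keeper on the lid so that the bar lies behind the keeper's lip, then press the latch lever down until it lies fully home and the lid is pulled tight, finishing with a firm push of about 10 N on the lever at its stop. Never push the lever with more than 25 N, and leave the small goods beside the case where they stand.

Things in the scene. Friction and masses are not known exactly. Their poses are not given: they have to be found in the camera images.
- case: Fixed wooden case, 170 deep (x) x 200 wide (y) x 117 mm high. Origin: centre of its underside; x to its back, y to its left, z up. Front: upright for 25 mm (at x -85), then a slope, 50 deg from horizontal, 120 mm long, up to the flat top (from x -8 on). Latch at y 0 on the slope. Up-slope = (cos50, 0, sin50), off-slope = (-sin50, 0, cos50). A carrying handle stands 15 mm above the top at x 30.
- lid (a joint): Angle of the lid (upper 29 mm of the case, hinged at the back, carries the keeper), rad; grows as it rises. About 0.039: resting on its springy rubber seal; under 0.006: pulled tight (about -0.006 when latched). The seal then pulls back with about 50 N at the keeper.
- handle: The latch's steel lever, 16 mm wide, 5 thick, end 20 wide. Origin: its pivot axis (along case y), at x -60, y 0, z 82.5 mm in the case's frame. It runs 53 mm from there along its own -x; the face to press, 40 to 48 mm out, is at its own z +4. Home, it lies along the slope, free end down-slope; open, it stands out from the slope.
- lever (a joint): Lever angle, rad: 0 home (its stop), 1.57 square to the slope (up and towards the robot), at most 1.9. Stays where left (0.06 N m friction). Closing the hooked latch takes up to about 0.4 N m (9 N near the end); at about 0.2 it passes centre, then holds itself. The loop can be laid over the keeper only with the lever above about 1.4.
- loop (a joint): Angle of the loop on the lever, rad: 0 when hooked with the lever home; grows as the loop swings away from the lid, off the slope and on towards the robot, where it hangs at the start, at or near its stop. Range -0.4 to 4.4. Light hinge friction (0.005 N m): let go, it falls under its own weight (30 g) to either side.
- loop_pivot (a point): Axis (along case y) on which the wire loop turns, carried by the lever 14 mm from the lever's pivot towards its free end; moves with the lever.
- loop_bar (a point): Middle of the loop's cross bar, 47.7 mm from loop_pivot. Bar along case y, 5 mm thick, a round stud 11 mm in diameter on each end; 52 mm over the flat outer stud faces: pinch it there, across. Two wire arms, 26 mm apart, run back to loop_pivot; arms and bar pass round the lever, which is narrower and shorter.
- keeper_seat (a point): Centre of the bar when seated. Axes: x up-slope, y case y, z off-slope. Keeper: steel block 18 mm wide on the lid, 11.5 high; its flat platform (z -2.5 mm) runs to x +25; at its lower end a lip, rear face x -2.5, top z +10. The loop comes over the lip from off-slope and is laid on the platform; with the lever open it lies 2 to 10 mm up-slope of this point.
- salve_tin: Bystander: round tin 53 x 22 high at the case's right. Origin: centre of its underside.
- candle: Bystander: lidded candle jar 57 x 87 high at the case's left. Origin: centre of its underside.
- tealight: Bystander: tealight 40 x 21 high at the case's left front. Origin: centre of its underside.
- crystal: Bystander: faceted upright crystal 31 x 27 x 70 high at the case's right. Origin: centre of its underside.

How it is judged:
By the outcome, as a careful person would: the job done as asked, in the order asked, and still so for the second after the job is handed in, with the robot touching nothing.
It also fails if it takes over 58 s, if anything falls off the work surface, if the arm or the gripper's body presses on something with over 40 N, if the wrist force passes 120 N, or if a joint passes its speed limit or range.

ROBOT

A 6-joint arm with a two-finger parallel gripper is mounted at the origin on a cart in front of the work surface, level with it; the furniture and walls round the work are solid. World frame = base frame: x ahead of the robot, y to its left, z up, the work surface at z = 0. Lengths are in m, angles in degrees, forces in N, time in s.
With the tool pointing down it reaches from about 0.375 to 0.9 m from the base axis. Payload 3.1 kg.
Tool frame: the origin (TCP) lies at the very end of the fingers, on their centre line; the grasp point (between the pads) lies 19 mm behind it; z points along the fingers, y is the direction in which the jaws open and shut (so a half turn about z gives the same grasp; the last joint's range is limited). The gripper opens to 87 mm and grips with 3 to 60 N. Pads are 19 mm wide; open, the fingers measure 117 mm over their backs; the gripper's body (75 mm by 190 mm) begins 51 mm behind the grasp point.
Start: joints at [62.137, 30.224, 82.088, -0, 67.689, -10.227], TCP at [0.189, 0.596, 0.223] pointing down, gripper open.
Joint ranges: [-176.69, 176.69], [-43.24, 126.21], [12.49, 139.97], [-82, 262], [0, 151.66], [-163.58, 163.58]. Speed limits (degrees/s): [159.86, 159.86, 180, 180, 180, 180].

INTERFACE

Orientations are given as a 3x3 rotation matrix whose columns are the frame's x, y, z axes.
In Python, from rig import readout, capture, camera_model, bot, spot_in, regions_of gives the robot as it stands.
- The arm moves only by the tool send_rows, never from a script. Its argument "moves" is a list that holds one entry, the list of rows, each a list of 7 numbers: the turn, a rotation vector about the tool's x, y, z in degrees, then the shift along the tool's x, y, z in cm, then the opening, from -1 (shut) to 1 (fully open). A call has exactly 5 rows; each row shifts and turns the commanded pose from where the row before left it, along the tool's axes as they then stand; what a row does not reach is not made up. A row lasts 1/10 s, in which the tool goes at most 50 mm and 8.59 degrees, less where a joint would pass 70% of its speed; a pose out of reach is approached as far as the arm can. A call with a gripper value outside its range is refused whole. The fingers move at their own pace and stop on an object; the grip force is fixed at half the most. Time passes only in rows, so rows that do not move let the fingers close, or fill a call up. It gives the time, the measured TCP pose, the force and the opening at its end, in the units of the state.
- readout.read_state(): the state, without advancing time (a new reading comes with each control period).
- capture(name): name is "side" or "top" or "wrist"; returns the picture (400x640x3 uint8, blue, green, red); there is no depth.
- camera_model(name): a dict with "camera_matrix" (3x3 intrinsics, pixels), "k1" (the pictures are not rectified: a ray, as slopes to the right and down, at radius r is drawn at 1 + k1 r^2 times it, then the intrinsics apply), "pose" (4x4, takes a point from camera to world coordinates). Camera axes: x right, y up, looking along -z (the intrinsics and any distortion apply to the point x, -y, -z); pixel columns grow to the right and rows downward; lengths in m; the calibration is good to about 2 mm. A picture is of the moment at which its call begins: read the wrist's pose just before it. camera_model takes no time and is no camera call; for the wrist camera it gives the pose at the moment of the call.
- bot.hand_in(): hands the job in, once; it reports no verdict.
Trained networks look in the newest picture that a camera, given by its name, has taken for a name from the list of things; names that differ only in an ending like _2 or _b are one class to them, and where a whole thing is asked for, a point or a joint stands for the part that bears it (a point fixed in the world has none). Each returns a list of dicts, best first, with "p" (0 to 1); they miss things now and then, are a little off and sometimes report something else, mostly with a low value. They report only what shows in the picture. A call takes as long as a camera call.
- spot_in(camera, thing): "location" ([x, y, z] in m, in world coordinates, good to about 4 mm: the middle of the surface that is visible of it).
- regions_of(camera, thing): "mask" (400x640 bool, what is visible of it).
The state is a dict: "time_s": time; "joint_positions": joint angles; "qvel": joint speeds; "tau": joint torques, N m; "position": TCP position; "tcp_rot": TCP orientation; "force": force on the tool from outside, world axes, zero at the start; "moment": the same for the moment, N m; "opening": opening from 0.0 (shut) to 1.0 (fully open).
Only numpy, scipy, OpenCV 4.12 (cv2) and the standard library are available. Lean on these libraries where they do the work, as an engineer would, in place of code of your own. Each camera call takes 0.05 s, during which the arm holds its last target. There are 200 camera calls.

## Working session

There is one attempt and no reset: what is moved stays moved. The work goes in short steps, Python scripts to look and compute and a tool call to move; the robot and the scene stay as the last step left them, time stands still between calls to the robot, and variables do not carry over. Pictures are saved under pics/ and viewed, about 8 in all and at most 12, crops included, and the job is handed in when it is done.

Besides the shell and the picture viewer there is one more tool, called after ">>>" as name(argument=value, ...) on one line, values as JSON. send_rows: Moves the arm, as the interface text tells. Its arguments: {"type":"object","properties":{"moves":{"type":"array","items":{"type":"array","items":{"type":"array","items":{"type":"number"}}}}},"required":["moves"]}

```bash
ls; mkdir -p pics; python3 - <<'E'
from rig import readout, capture, camera_model, bot, spot_in, regions_of
import cv2,numpy as np
s=readout.read_state();print(s['time_s'],s['position'],s['opening'],s['force'])
for c in ['side','top']:
    im=capture(c);cv2.imwrite(f'pics/{c}0.png',im)
    m=camera_model(c);print(c,np.round(m['camera_matrix'],1).tolist(),m['k1'],np.round(m['pose'],3).tolist())
    for t in ['case','handle','loop_bar','keeper_seat','loop_pivot','salve_tin','candle','tealight','crystal']:
        try:
            r=spot_in(c,t);print(t,[(np.round(q['location'],3).tolist(),round(q['p'],2)) for q in r[:2]])
        except Exception as e: print(t,e)
E
```

```text
pics
0.0 [0.18899055 0.59498168 0.22157159] 0.9998468392986335 [ 0.225738   -0.69236862 -0.46182066]
side [[404.1, 0.0, 318.4], [0.0, 404.1, 198.0], [0.0, 0.0, 1.0]] -0.06976844360121275 [[0.671, 0.32, -0.669, -0.024], [-0.742, 0.279, -0.61, -0.498], [-0.008, 0.905, 0.425, 0.474], [0.0, 0.0, 0.0, 1.0]]
case [([0.558, -0.074, 0.074], 0.56)]
handle [([0.504, -0.06, 0.111], 0.46), ([0.559, -0.073, 0.079], 0.35)]
loop_bar [([0.489, -0.067, 0.069], 0.56)]
keeper_seat [([0.57, -0.058, 0.115], 0.74), ([0.492, -0.065, 0.081], 0.45)]
loop_pivot [([0.494, -0.065, 0.081], 0.55)]
salve_tin [([0.572, -0.212, 0.017], 0.82)]
candle [([0.585, 0.126, 0.06], 0.83)]
tealight []
crystal [([0.639, -0.194, 0.034], 0.7), ([0.601, -0.056, 0.114], 0.58)]
top [[420.0, 0.0, 324.7], [0.0, 420.0, 200.1], [0.0, 0.0, 1.0]] -0.08568929304714812 [[0.009, 1.0, -0.026, 0.531], [-1.0, 0.01, 0.002, 0.062], [0.002, 0.026, 1.0, 0.987], [0.0, 0.0, 0.0, 1.0]]
case [([0.596, -0.042, 0.118], 0.83)]
handle [([0.579, -0.202, 0.024], 0.74), ([0.512, -0.061, 0.104], 0.53)]
loop_bar [([0.484, -0.053, 0.066], 0.56)]
keeper_seat [([0.569, -0.046, 0.118], 0.56)]
loop_pivot [([0.502, -0.057, 0.09], 0.69)]
salve_tin [([0.58, -0.2, 0.022], 0.87)]
candle [([0.599, 0.133, 0.092], 0.63)]
tealight [([0.504, 0.098, 0.011], 0.76)]
crystal [([0.65, -0.182, 0.052], 0.59), ([0.575, -0.202, 0.019], 0.36)]
```

```bash
python3 - <<'E'
import cv2
a=cv2.imread('pics/side0.png');b=cv2.imread('pics/top0.png')
cv2.imwrite('pics/s1.png',cv2.resize(a[80:330,170:500],None,fx=2.4,fy=2.4,interpolation=3))
cv2.imwrite('pics/t1.png',cv2.resize(b[70:320,200:530],None,fx=2.4,fy=2.4,interpolation=3))
E
```

```text
(no output)
```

View pics/s1.png

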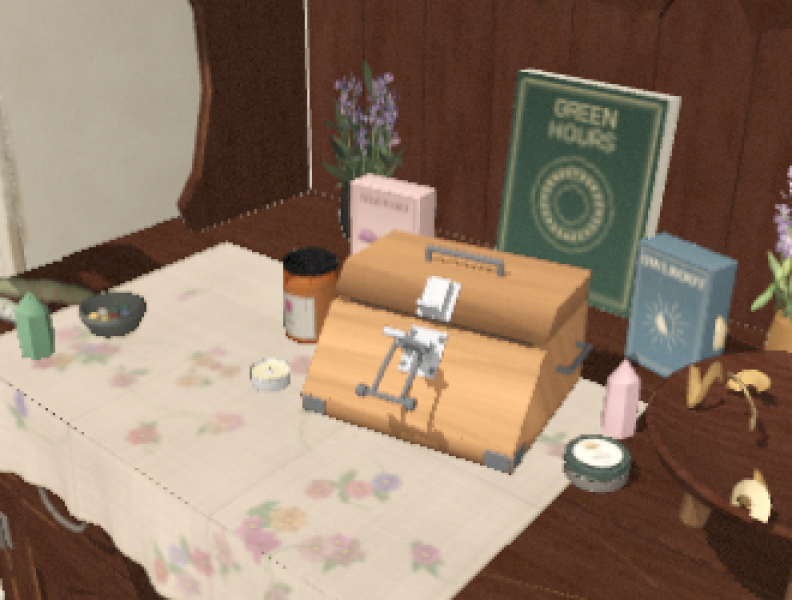

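View pics/t1.png

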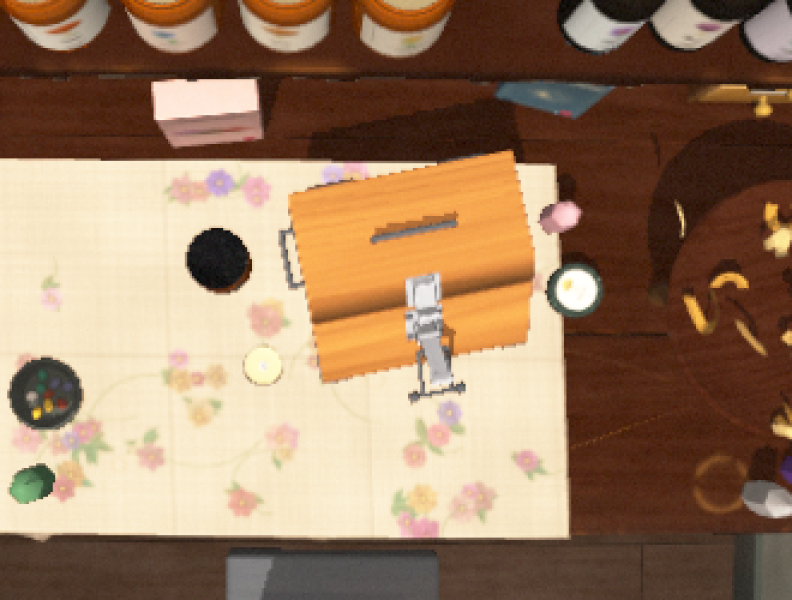

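The side view shows the lever standing out from the slope. The loop hangs towards the robot, with its studs at crop (365,390) and (410,403). The top view shows the case yawed about 11°, with its front corners at (323,383) and (528,343). I'll fit the case pose and joint angles next.

```bash
cat > h.py <<'E'
import numpy as np,cv2
from scipy.spatial.transform import Rotation as R
from scipy.optimize import least_squares
from rig import readout, capture, camera_model, bot, spot_in, regions_of
a=np.radians(50);UP=np.array([np.cos(a),0,np.sin(a)]);OFF=np.array([-np.sin(a),0,np.cos(a)])
PIV=np.array([-.060,0,.0825])
def ldir(th): return -np.cos(th)*UP+np.sin(th)*OFF      # lever direction to free end
def lpiv(th): return PIV+.014*ldir(th)
def bar(th,lo):   # loop angle 0 -> up-slope with lever home; rides on the lever; growing away from lid
    # lever frame: x=-ldir, rotating with th: opening turns -x to OFF
    ang=lo-th   # rotates from UP towards OFF relative to world slope: lever opening carries it the other way
    return lpiv(th)+.0477*(np.cos(ang)*UP+np.sin(ang)*OFF)
def face(th,r=.044): 
    d=ldir(th); n=np.cos(th)*OFF+np.sin(th)*UP
    return PIV+r*d+.004*n
SEAT=bar(0,0)
def c2w(p,pose):
    x,y,z,yaw=pose; return R.from_euler('z',yaw).apply(np.atleast_2d(p))+[x,y,z]
def proj(P,m):
    T=np.linalg.inv(m['pose']);q=np.atleast_2d(P)@T[:3,:3].T+T[:3,3]
    s=np.c_[q[:,0],-q[:,1]]/-q[:,2:];s=s*(1+m['k1']*(s**2).sum(1,keepdims=True))
    K=m['camera_matrix'];return s*[K[0,0],K[1,1]]+[K[0,2],K[1,2]]
E
cat > fit.py <<'E'
from h import *
ms,mt=camera_model('side'),camera_model('top')
T=lambda u,v:(u/2.4+200,v/2.4+70); S=lambda u,v:(u/2.4+170,v/2.4+80)
C=[(mt,(-.085,.1,.025),T(323,383)),(mt,(-.085,-.1,.025),T(528,343)),(mt,(.085,.1,.117),T(290,195)),(mt,(.085,-.1,.117),T(513,151)),
 (ms,(-.085,.1,.0),S(305,404)),(ms,(-.085,-.1,.0),S(517,471)),(ms,(.085,-.1,.117),S(592,268))]
f=lambda p:np.concatenate([proj(c2w(c,[p[0],p[1],0,p[2]]),m)[0]-px for m,c,px in C])
r=least_squares(f,[.57,-.04,.19],loss='soft_l1');print(r.x,np.round(r.fun.reshape(-1,2),1).tolist())
pose=[r.x[0],r.x[1],0,r.x[2]]
# joints from stud pixels in the side view
st=np.array([[0,.026,0],[0,-.026,0]])
tip=lambda th:PIV+.053*ldir(th)
g=lambda q:np.concatenate([(proj(c2w(bar(*q)+st,pose),ms)-[S(365,390),S(410,403)]).ravel(),(proj(c2w(bar(*q)+st,pose),mt)-[T(413,397),T(462,386)]).ravel(),
  (proj(c2w(tip(q[0]),pose),mt)[0]-T(441,383)),(proj(c2w(tip(q[0]),pose),ms)[0]-S(388,332))])
q=least_squares(g,[1.6,4.2]);print('th,lo',q.x,np.round(q.fun.reshape(-1,2),1).tolist())
th,lo=q.x
for n,p in dict(piv=PIV,lp=lpiv(th),bar=bar(th,lo),tip=tip(th),seat=SEAT).items(): print(n,np.round(c2w(p,pose)[0],4),np.round(p,4))
np.save('pose.npy',[*pose,th,lo])
o=[]
for n,m,f0 in(('side0',ms,S),('top0',mt,T)):
    im=cv2.imread(f'pics/{n}.png');o0=(170,80) if n=='side0' else(200,70);im=im[o0[1]+50:o0[1]+170,o0[0]+100:o0[0]+200]
    im=cv2.resize(im,None,fx=4,fy=4,interpolation=2)
    P=[bar(th,lo)+st[0],bar(th,lo)+st[1],lpiv(th),PIV,tip(th),SEAT,[-.008,.1,.117],[-.008,-.1,.117],[-.085,.1,.025],[-.085,-.1,.025]]
    for i,p in enumerate(proj(c2w(np.array(P),pose),m)):
        u=tuple(int(x) for x in (p-np.array(o0)-[100,50])*4+2);cv2.circle(im,u,3,[(0,0,255),(0,255,0),(255,0,0)][i%3],1)
    o.append(im)
cv2.imwrite('pics/fit.png',np.hstack(o))
E
python3 fit.py
```

```text
[ 0.59313109 -0.0445459   0.20724388] [[0.6, -0.5], [0.3, -1.1], [-0.6, -0.5], [0.1, -0.6], [-0.7, 3.3], [-2.2, 2.9], [-0.1, 0.7]]
th,lo [1.48580213 4.36709119] [[-2.1, -2.0], [2.9, -0.4], [-1.2, -0.9], [1.4, -1.0], [1.3, 0.5], [2.0, 1.3]]
piv [ 0.5344 -0.0569  0.0825] [-0.06    0.      0.0825]
lp [ 0.5232 -0.0592  0.0906] [-0.0714  0.      0.0906]
bar [ 0.485  -0.0673  0.0631] [-0.1105  0.      0.0631]
tip [ 0.492  -0.0658  0.113 ] [-0.1033  0.      0.113 ]
seat [ 0.5556 -0.0524  0.1083] [-0.0383  0.      0.1083]
```

View pics/fit.png

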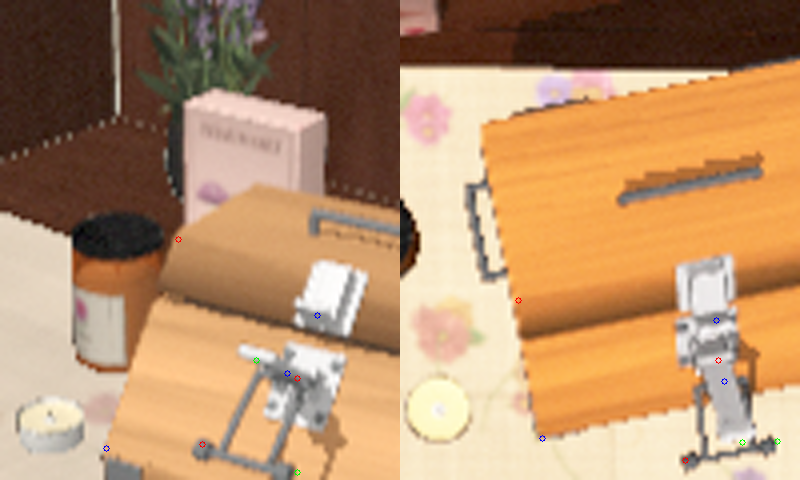

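```bash
cat >> h.py <<'E'
def toolR(yaw,tilt,flip=0):
    # tool z = forward(sin tilt), down(cos tilt) in the case's x-z plane, tool y along +-case y
    z=np.array([np.sin(tilt),0,-np.cos(tilt)]);y=np.array([0,-1. if flip else 1.,0]);x=np.cross(y,z)
    return R.from_euler('z',yaw).as_matrix()@np.c_[x,y,z]
def plan(wps,op,start=None):
    """wps: list of (pos,Rot,nrows); prints rows rounded"""
    s=readout.read_state();p,M=start or (s['position'],s['tcp_rot']);p=np.array(p);M=np.array(M);rows=[]
    for P,Q,n in wps:
        P=np.array(P);p0,M0=p.copy(),M.copy();rv=R.from_matrix(M0.T@Q).as_rotvec()
        for k in range(1,n+1):
            pt=p0+(P-p0)*k/n;Mt=M0@R.from_rotvec(rv*k/n).as_matrix()
            t=np.round(np.degrees(R.from_matrix(M.T@Mt).as_rotvec()),1);d=np.round(M.T@(pt-p)*100,2)
            # shift along tool axes as they stand when the row begins
            rows.append([*(t+0.).tolist(),*(d+0.).tolist(),op]);p=p+M@d/100;M=M@R.from_rotvec(np.radians(t)).as_matrix()
    for i in range(0,len(rows),5): print(rows[i:i+5])
    return p,M
E
python3 - <<'E'
from h import *
s=readout.read_state();print(np.round(s['tcp_rot'],2).tolist())
x,y,z,yaw,th,lo=np.load('pose.npy');pose=[x,y,z,yaw]
for f in (0,1):print(f,np.degrees(R.from_matrix(s['tcp_rot'].T@toolR(yaw,0,f)).as_rotvec()))
f=int(np.dot(s['tcp_rot'][:,1],toolR(yaw,0,1)[:,1])>0)
Q=toolR(yaw,np.radians(25),f);b=c2w(bar(th,lo),pose)[0];print(f,b)
g=b-Q[:,2]*.10;print(g)
plan([((.34,.25,.25),toolR(yaw,0,f),10),(g,Q,10)],1)
E
```

```text
[[-0.95, 0.3, 0.0], [0.3, 0.95, -0.0], [-0.0, -0.0, -1.0]]
0 [-1.64248851e-03  4.61874013e-04 -2.95098019e+01]
1 [6.20341623e-04 2.20602147e-03 1.50490198e+02]
0 [ 0.48501279 -0.06727916  0.0631381 ]
[ 0.44365529 -0.0759751   0.15376888]
[[0.0, 0.0, -3.0, -2.48, -2.84, -0.27, 1], [0.0, 0.0, -2.9, -2.33, -2.96, -0.28, 1], [0.0, 0.0, -3.0, -2.18, -3.08, -0.27, 1], [0.0, 0.0, -2.9, -2.02, -3.19, -0.28, 1], [0.0, 0.0, -3.0, -1.85, -3.28, -0.27, 1]]
[[0.0, 0.0, -2.9, -1.67, -3.38, -0.28, 1], [0.0, 0.0, -3.0, -1.51, -3.46, -0.27, 1], [0.0, 0.0, -2.9, -1.32, -3.53, -0.28, 1], [0.0, 0.0, -3.0, -1.14, -3.59, -0.27, 1], [0.0, 0.0, -2.9, -0.95, -3.65, -0.27, 1]]
[[0.0, -2.5, 0.0, -0.34, -3.4, 0.96, 1], [0.0, -2.5, 0.0, -0.31, -3.41, 0.98, 1], [0.0, -2.5, 0.0, -0.25, -3.4, 0.99, 1], [0.0, -2.5, 0.0, -0.22, -3.4, 0.99, 1], [0.0, -2.5, 0.0, -0.17, -3.41, 1.01, 1]]
[[0.0, -2.5, 0.0, -0.13, -3.4, 1.02, 1], [0.0, -2.5, 0.0, -0.08, -3.4, 1.01, 1], [0.0, -2.5, 0.0, -0.04, -3.4, 1.02, 1], [0.0, -2.5, 0.0, 0.01, -3.41, 1.03, 1], [0.0, -2.5, 0.0, 0.05, -3.4, 1.02, 1]]
```

>>> send_rows(moves=[[[0, 0, -3, -2.5, -2.8, -0.3, 1], [0, 0, -3, -2.3, -3, -0.3, 1], [0, 0, -3, -2.2, -3.1, -0.3, 1], [0, 0, -3, -2, -3.2, -0.3, 1], [0, 0, -3, -1.9, -3.3, -0.3, 1]]])

```text
time_s: 1.5
position: [0.2656, 0.4211, 0.2378]
tcp_rot: [[-0.999, 0.043, 0.0], [0.043, 0.999, 0.0], [-0.0, 0.0, -1.0]]
force: [-0.3, -0.2, 0.1]
opening: 0.998
```

>>> send_rows(moves=[[[0, 0, -3, -1.7, -3.4, -0.3, 1], [0, 0, -3, -1.5, -3.5, -0.3, 1], [0, 0, -3, -1.3, -3.5, -0.3, 1], [0, 0, -3, -1.1, -3.6, -0.3, 1], [0, 0, -2.5, -1, -3.7, -0.3, 1]]])

```text
time_s: 2.0
position: [0.3421, 0.2478, 0.2529]
tcp_rot: [[-0.978, -0.208, 0.001], [-0.208, 0.978, 0.0], [-0.001, 0.0, -1.0]]
force: [1.0, -0.1, -0.7]
opening: 1.0
```

>>> send_rows(moves=[[[0, -2.5, 0, -0.3, -3.4, 0.9, 1], [0, -2.5, 0, -0.3, -3.4, 0.9, 1], [0, -2.5, 0, -0.3, -3.4, 0.9, 1], [0, -2.5, 0, -0.2, -3.4, 0.9, 1], [0, -2.5, 0, -0.2, -3.4, 0.9, 1]]])

```text
time_s: 2.5
position: [0.3937, 0.0849, 0.209]
tcp_rot: [[-0.955, -0.206, 0.215], [-0.201, 0.979, 0.044], [-0.22, -0.001, -0.976]]
force: [0.1, -0.0, 0.5]
opening: 0.998
```

>>> send_rows(moves=[[[0, -2.5, 0, -0.1, -3.4, 0.9, 1], [0, -2.5, 0, -0.1, -3.4, 0.9, 1], [0, -2.5, 0, 0, -3.4, 0.9, 1], [0, -2.5, 0, 0, -3.4, 0.9, 1], [0, -2.5, 0, 0, -3.4, 0.9, 1]]])

```text
time_s: 3.0
position: [0.4492, -0.0609, 0.1817]
tcp_rot: [[-0.907, -0.189, 0.376], [-0.174, 0.982, 0.074], [-0.383, 0.001, -0.924]]
force: [0.2, 0.1, 0.5]
opening: 1.001
```

```bash
cat > look.py <<'E'
from h import *
import sys
n=sys.argv[1]
s=readout.read_state();x,y,z,yaw,th,lo=np.load('pose.npy');pose=[x,y,z,yaw]
m=camera_model('wrist');im=capture('wrist');np.savez(f'pics/{n}.npz',**m)
print(s['time_s'],s['position'],np.round(s['force'],1),s['opening'],np.round(s['joint_positions'],0))
print('tilt',np.degrees(np.arctan2(*( [1,-1]*np.array([np.hypot(*s['tcp_rot'][:2,2]),s['tcp_rot'][2,2]])))))
for t in ['handle','loop_bar','loop_pivot','keeper_seat']:
    print(t,[(np.round(q['location'],3).tolist(),round(q['p'],2)) for q in spot_in('wrist',t)[:2]])
cv2.imwrite(f'pics/{n}_raw.png',im)
st=np.array([[0,.026,0],[0,-.026,0]]);tip=PIV+.053*ldir(th)
for i,p in enumerate(proj(c2w(np.array([bar(th,lo)+st[0],bar(th,lo)+st[1],lpiv(th),PIV,tip,SEAT]),pose),m)):
    print(np.round(p,0).tolist(),end=' ');cv2.circle(im,tuple(int(v) for v in p),4,[(0,0,255),(0,255,0),(255,0,0)][i%3],1)
cv2.imwrite(f'pics/{n}.png',cv2.resize(im,None,fx=1.25,fy=1.25,interpolation=2))
E
python3 look.py w1
```

```text
3.0 [ 0.44924232 -0.06088372  0.18171419] [0.2 0.1 0.5] 1.0012828027602683 [ -33.   16.  124.   35.   27. -164.]
tilt 22.527708336814413
handle [([0.496, -0.061, 0.118], 0.73), ([0.581, -0.057, 0.118], 0.5)]
loop_bar [([0.487, -0.064, 0.069], 0.59)]
loop_pivot [([0.497, -0.065, 0.076], 0.61)]
keeper_seat []
[333.0, 183.0] [283.0, 184.0] [309.0, 229.0] [310.0, 232.0] [307.0, 220.0] [310.0, 263.0]
```

View pics/w1.png

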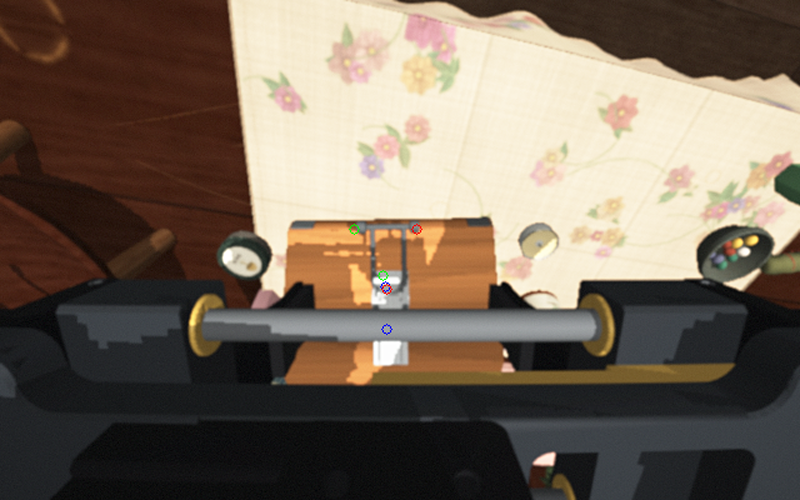

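The circled projections land on the studs, so the pose is good. Joint 6 is at its range end, so I'll turn the tool half a turn, which gives the same grasp.

>>> send_rows(moves=[[[0, 0, 8.5, 0, 0, 0, 1], [0, 0, 8.5, 0, 0, 0, 1], [0, 0, 8.5, 0, 0, 0, 1], [0, 0, 8.5, 0, 0, 0, 1], [0, 0, 8.5, 0, 0, 0, 1]]])

```text
time_s: 3.75
position: [0.45, -0.0581, 0.1831]
tcp_rot: [[-0.798, 0.47, 0.377], [0.532, 0.843, 0.074], [-0.284, 0.26, -0.923]]
force: [0.1, -0.2, -0.9]
opening: 1.0
```

>>> send_rows(moves=[[[0, 0, 8.5, 0, 0, 0, 1], [0, 0, 8.5, 0, 0, 0, 1], [0, 0, 8.5, 0, 0, 0, 1], [0, 0, 8.5, 0, 0, 0, 1], [0, 0, 8.5, 0, 0, 0, 1]]])

```text
time_s: 4.25
position: [0.45, -0.0581, 0.1831]
tcp_rot: [[-0.27, 0.886, 0.377], [0.962, 0.262, 0.074], [-0.034, 0.383, -0.923]]
force: [-0.1, -0.9, 0.2]
opening: 1.0
```

>>> send_rows(moves=[[[0, 0, 8.5, 0, 0, 0, 1], [0, 0, 8.5, 0, 0, 0, 1], [0, 0, 8.5, 0, 0, 0, 1], [0, 0, 8.5, 0, 0, 0, 1], [0, 0, 8.5, 0, 0, 0, 1]]])

```text
time_s: 4.75
position: [0.45, -0.0581, 0.183]
tcp_rot: [[0.399, 0.836, 0.377], [0.887, -0.457, 0.074], [0.234, 0.305, -0.923]]
force: [-0.0, -0.1, -0.7]
opening: 0.997
```

>>> send_rows(moves=[[[0, 0, 8.5, 0, 0, 0, 1], [0, 0, 8.5, 0, 0, 0, 1], [0, 0, 8.5, 0, 0, 0, 1], [0, 0, 8.5, 0, 0, 0, 1], [0, 0, 8.5, 0, 0, 0, 1]]])

```text
time_s: 5.25
position: [0.45, -0.0582, 0.183]
tcp_rot: [[0.859, 0.346, 0.377], [0.345, -0.936, 0.074], [0.379, 0.067, -0.923]]
force: [0.5, -0.2, -0.9]
opening: 1.002
```

```bash
python3 look.py w2; python3 - <<'E'
from h import *
x,y,z,yaw,th,lo=np.load('pose.npy');pose=[x,y,z,yaw]
b=c2w(bar(th,lo),pose)[0];print()
for t in (0,15):
    Q=toolR(yaw,np.radians(t),1);plan([(b-Q[:,2]*.06,Q,5)],1)
E
```

```text
5.25 [ 0.4500424  -0.05816407  0.18304618] [ 0.5 -0.2 -0.9] 1.0020696383345116 [-32.  16. 124.  35.  27.   7.]
tilt 22.619319764793676
handle [([0.514, -0.06, 0.11], 0.97)]
loop_bar [([0.486, -0.06, 0.067], 0.86)]
loop_pivot [([0.501, -0.061, 0.089], 0.69)]
keeper_seat [([0.57, -0.047, 0.119], 0.82)]
[309.0, 209.0] [357.0, 216.0] [341.0, 172.0] [342.0, 163.0] [340.0, 200.0] [349.0, 133.0] 
[[0.5, -4.5, 1.9, 0.08, 0.31, 1.36, 1], [0.4, -4.5, 1.9, 0.19, 0.32, 1.34, 1], [0.5, -4.5, 1.9, 0.31, 0.32, 1.32, 1], [0.4, -4.5, 1.9, 0.42, 0.32, 1.28, 1], [0.5, -4.6, 1.9, 0.54, 0.31, 1.25, 1]]
[[0.2, -1.5, 1.9, -0.22, 0.26, 1.27, 1], [0.2, -1.5, 2.0, -0.18, 0.27, 1.28, 1], [0.2, -1.6, 1.9, -0.13, 0.28, 1.28, 1], [0.2, -1.5, 1.9, -0.09, 0.29, 1.28, 1], [0.2, -1.5, 2.0, -0.05, 0.3, 1.29, 1]]
```

View pics/w2.png

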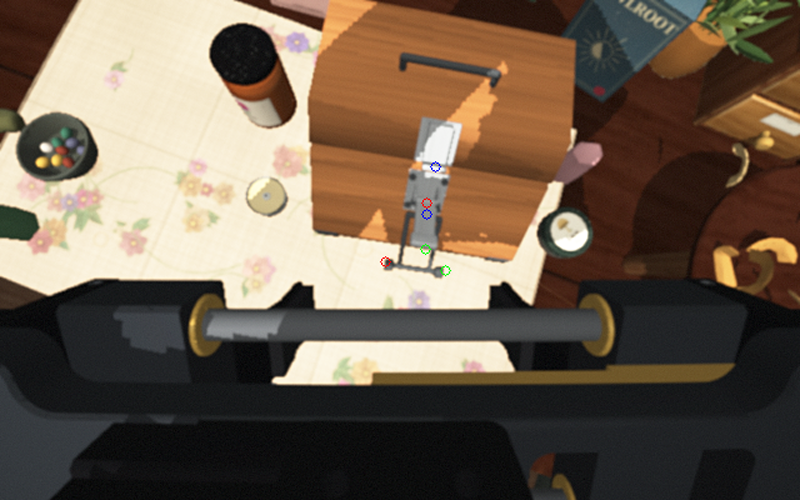

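```bash
python3 - <<'E'
from h import *
q=np.load('pose.npy');q[1]+=.003;np.save('pose.npy',q)
x,y,z,yaw,th,lo=q;pose=[x,y,z,yaw]
b=c2w(bar(th,lo),pose)[0];print(b)
Q=toolR(yaw,np.radians(15),1);plan([(b-Q[:,2]*.05,Q,5),(b+Q[:,2]*.008,Q,5)],1)
E
```

```text
[ 0.48501279 -0.06427916  0.0631381 ]
[[0.2, -1.5, 1.9, -0.22, 0.2, 1.48, 1], [0.2, -1.5, 2.0, -0.18, 0.21, 1.48, 1], [0.2, -1.6, 1.9, -0.14, 0.22, 1.48, 1], [0.2, -1.5, 1.9, -0.08, 0.23, 1.49, 1], [0.2, -1.5, 2.0, -0.04, 0.24, 1.48, 1]]
[[0.0, 0.0, 0.0, 0.0, 0.0, 1.16, 1], [0.0, 0.0, 0.0, 0.0, 0.0, 1.16, 1], [0.0, 0.0, 0.0, 0.0, 0.0, 1.16, 1], [0.0, 0.0, 0.0, 0.0, 0.0, 1.16, 1], [0.0, 0.0, 0.0, 0.0, 0.0, 1.16, 1]]
```

>>> send_rows(moves=[[[0.2, -1.5, 1.9, -0.2, 0.2, 1.5, 1], [0.2, -1.5, 1.9, -0.2, 0.2, 1.5, 1], [0.2, -1.5, 1.9, -0.1, 0.2, 1.5, 1], [0.2, -1.5, 1.9, -0.1, 0.2, 1.5, 1], [0.2, -1.5, 1.9, 0, 0.2, 1.5, 1]]])

```text
time_s: 6.0
position: [0.4734, -0.0664, 0.1102]
tcp_rot: [[0.945, 0.206, 0.254], [0.199, -0.979, 0.053], [0.259, 0.0, -0.966]]
force: [-0.5, 0.0, -0.2]
opening: 1.003
```

```bash
python3 look.py w3; python3 - <<'E'
from h import *
x,y,z,yaw,th,lo=np.load('pose.npy');pose=[x,y,z,yaw]
b=c2w(bar(th,lo),pose)[0];print()
Q=toolR(yaw,np.radians(15),1);plan([(b+Q[:,2]*.008,Q,5)],1)
E
```

```text
6.0 [ 0.47336363 -0.06636055  0.11015713] [-0.5  0.  -0.2] 1.0031403465380144 [-28.  27. 120.  25.  23.  28.]
tilt 15.037845099871834
handle [([0.511, -0.063, 0.112], 0.71)]
loop_bar [([0.483, -0.068, 0.069], 0.71)]
loop_pivot [([0.506, -0.06, 0.09], 0.62)]
keeper_seat [([0.571, -0.048, 0.117], 0.82)]
[289.0, 219.0] [355.0, 219.0] [322.0, 165.0] [322.0, 151.0] [322.0, 211.0] [322.0, 109.0] 
[[0.0, 0.0, 0.0, -0.01, 0.01, 1.15, 1], [0.0, 0.0, 0.0, -0.02, 0.01, 1.14, 1], [0.0, -0.1, 0.0, -0.01, 0.02, 1.15, 1], [0.0, 0.0, 0.0, -0.01, 0.01, 1.15, 1], [0.0, 0.0, 0.0, -0.01, 0.01, 1.15, 1]]
```

View pics/w3.png

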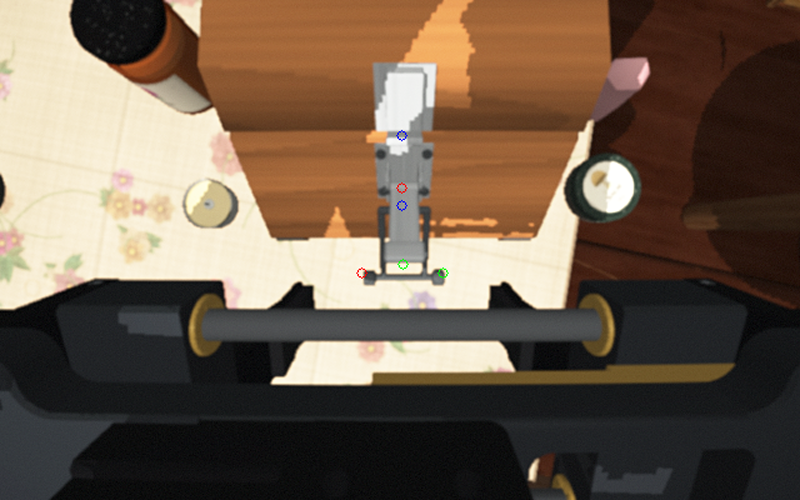

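>>> send_rows(moves=[[[0, 0, 0, -0.1, 0, 1.15, 1], [0, 0, 0, -0.1, 0, 1.15, 1], [0, 0, 0, 0, 0, 1.15, 1], [0, 0, 0, 0, 0, 1.2, 1], [0, 0, 0, 0, 0, 1.2, 1]]])

```text
time_s: 6.75
position: [0.4864, -0.0641, 0.0543]
tcp_rot: [[0.944, 0.205, 0.257], [0.199, -0.979, 0.052], [0.262, 0.001, -0.965]]
force: [-0.8, -0.0, 0.8]
opening: 0.997
```

>>> send_rows(moves=[[[0, 0, 0, 0, 0, 0, -1], [0, 0, 0, 0, 0, 0, -1], [0, 0, 0, 0, 0, 0, -1], [0, 0, 0, 0, 0, 0, -1], [0, 0, 0, 0, 0, 0, -1]]])

```text
time_s: 7.25
position: [0.4865, -0.0641, 0.0543]
tcp_rot: [[0.945, 0.205, 0.256], [0.198, -0.979, 0.053], [0.261, 0.001, -0.965]]
force: [1.2, -0.7, -0.4]
opening: 0.632
```

```bash
cat > swing.py <<'E'
from h import *
import sys
x,y,z,yaw,th,lo=np.load('pose.npy');pose=[x,y,z,yaw]
s=readout.read_state();a0=4.39-th;Ry=R.from_euler('z',yaw)
B=lambda ang:c2w(bar(th,ang+th),pose)[0]
off=s['tcp_rot'].T@(s['position']-B(a0));print('opening mm',s['opening']*87,'off',np.round(off*1000,1),s['force'])
off[1]=0;off[2]=.0085;off[0]=np.clip(off[0],-.003,.003)
p,M=s['position'],s['tcp_rot'];b0=p-M@off
w=[];n=25
for k in range(1,n+1):
    ang=a0+(-.21-a0)*k/n;t=max(0,15*(1-k/15))
    Q=toolR(yaw,np.radians(t),1);w.append((B(ang)*1+(b0-B(a0))*(1-k/n)+Q@off,Q,1))
plan(w,-1)
E
python3 swing.py
```

```text
opening mm 55.006196016421896 off [-1.2  0.1  7.9] [ 1.1793361  -0.68898618 -0.3935424 ]
[[0.1, -1.2, 0.0, -0.2, 0.0, -0.57, -1], [0.0, -1.0, 0.0, -0.13, 0.0, -0.58, -1], [0.0, -1.0, 0.0, -0.08, 0.0, -0.59, -1], [0.0, -1.0, 0.0, 0.0, 0.0, -0.59, -1], [0.0, -1.0, 0.0, 0.05, 0.0, -0.59, -1]]
[[0.0, -1.0, 0.0, 0.12, 0.0, -0.58, -1], [0.0, -1.0, 0.0, 0.18, -0.01, -0.56, -1], [0.0, -1.0, 0.0, 0.23, 0.0, -0.54, -1], [0.0, -1.0, 0.0, 0.3, 0.0, -0.51, -1], [0.0, -1.0, 0.0, 0.34, 0.0, -0.47, -1]]
[[0.0, -1.0, 0.0, 0.4, 0.0, -0.43, -1], [0.0, -1.0, 0.0, 0.43, 0.0, -0.38, -1], [0.0, -1.0, 0.0, 0.48, 0.0, -0.34, -1], [0.0, -1.0, 0.0, 0.51, 0.0, -0.28, -1], [0.0, -1.0, 0.0, 0.54, 0.0, -0.22, -1]]
[[0.0, 0.0, 0.0, 0.57, 0.0, -0.16, -1], [0.0, 0.0, 0.0, 0.59, 0.0, -0.09, -1], [0.0, 0.0, 0.0, 0.59, 0.0, -0.01, -1], [0.0, 0.0, 0.0, 0.59, -0.01, 0.06, -1], [0.0, 0.0, 0.0, 0.58, 0.0, 0.13, -1]]
[[0.0, 0.0, 0.0, 0.56, 0.0, 0.21, -1], [0.0, 0.0, 0.0, 0.53, 0.0, 0.27, -1], [0.0, 0.0, 0.0, 0.49, 0.0, 0.34, -1], [0.0, 0.0, 0.0, 0.45, 0.0, 0.39, -1], [0.0, 0.0, 0.0, 0.39, 0.0, 0.45, -1]]
```

>>> send_rows(moves=[[[0, 0, 0, 0, 0, 0, -1], [0, 0, 0, 0, 0, 0, -1], [0, 0, 0, 0, 0, 0, -1], [0, 0, 0, 0, 0, 0, -1], [0, 0, 0, 0, 0, 0, -1]]])

```text
time_s: 7.75
position: [0.4867, -0.0646, 0.0538]
tcp_rot: [[0.945, 0.204, 0.256], [0.197, -0.979, 0.052], [0.261, 0.002, -0.965]]
force: [-1.8, -5.8, -0.5]
opening: 0.587
```

>>> send_rows(moves=[[[0, -1, 0, -0.2, 0, -0.57, -1], [0, -1, 0, -0.13, 0, -0.58, -1], [0, -1, 0, -0.08, 0, -0.59, -1], [0, -1, 0, 0, 0, -0.59, -1], [0, -1, 0, 0.05, 0, -0.59, -1]]])

```text
time_s: 8.25
position: [0.4778, -0.0667, 0.0816]
tcp_rot: [[0.963, 0.204, 0.173], [0.202, -0.979, 0.034], [0.177, 0.002, -0.984]]
force: [2.9, -1.2, -0.9]
opening: 0.591
```

>>> send_rows(moves=[[[0, -1, 0, 0.12, 0, -0.58, -1], [0, -1, 0, 0.18, 0, -0.56, -1], [0, -1, 0, 0.23, 0, -0.54, -1], [0, -1, 0, 0.3, 0, -0.51, -1], [0, -1, 0, 0.34, 0, -0.47, -1]]])

```text
time_s: 8.75
position: [0.4861, -0.0649, 0.1095]
tcp_rot: [[0.975, 0.205, 0.09], [0.204, -0.979, 0.017], [0.091, 0.002, -0.996]]
force: [6.2, -1.5, -8.1]
opening: 0.587
```

>>> send_rows(moves=[[[0, -1, 0, 0.4, 0, -0.43, -1], [0, -1, 0, 0.43, 0, -0.38, -1], [0, -1, 0, 0.48, 0, -0.34, -1], [0, -1, 0, 0.51, 0, -0.28, -1], [0, -1, 0, 0.54, 0, -0.22, -1]]])

```text
time_s: 9.25
position: [0.5057, -0.0605, 0.1266]
tcp_rot: [[0.978, 0.206, -0.001], [0.206, -0.978, -0.002], [-0.002, 0.001, -1.0]]
force: [-0.1, -4.1, -2.7]
opening: 0.593
```

```bash
python3 look.py w4; python3 - <<'E'
from h import *
x,y,z,yaw,th,lo=np.load('pose.npy');pose=[x,y,z,yaw]
s=readout.read_state();off=np.array([-.0012,0,.0085])
b=s['position']-s['tcp_rot']@off
print();c=R.from_euler('z',-yaw).apply(b-[x,y,z]);print('bar case',c,'dist from lpiv',np.linalg.norm((c-lpiv(th))[[0,2]]))
im=capture('side');cv2.imwrite('pics/s4.png',cv2.resize(im[130:270,230:420],None,fx=4,fy=4,interpolation=2))
E
```

```text
9.25 [ 0.50570059 -0.06048276  0.12662488] [-0.1 -4.1 -2.7] 0.5930609305054737 [-19.  30. 104.  -0.  47.  59.]
tilt 0.1195839887334276
handle [([0.517, -0.06, 0.109], 0.87)]
loop_bar [([0.51, -0.058, 0.126], 0.78), ([0.571, -0.05, 0.119], 0.29)]
loop_pivot [([0.517, -0.06, 0.107], 0.67), ([0.595, 0.12, 0.086], 0.17)]
keeper_seat [([0.573, -0.048, 0.117], 0.65)]
[291.0, 236.0] [351.0, 236.0] [321.0, 200.0] [321.0, 183.0] [321.0, 253.0] [321.0, 157.0] 
bar case [-0.08836685 -0.00051128  0.13503925] dist from lpiv 0.04759133487625912
```

View pics/s4.png

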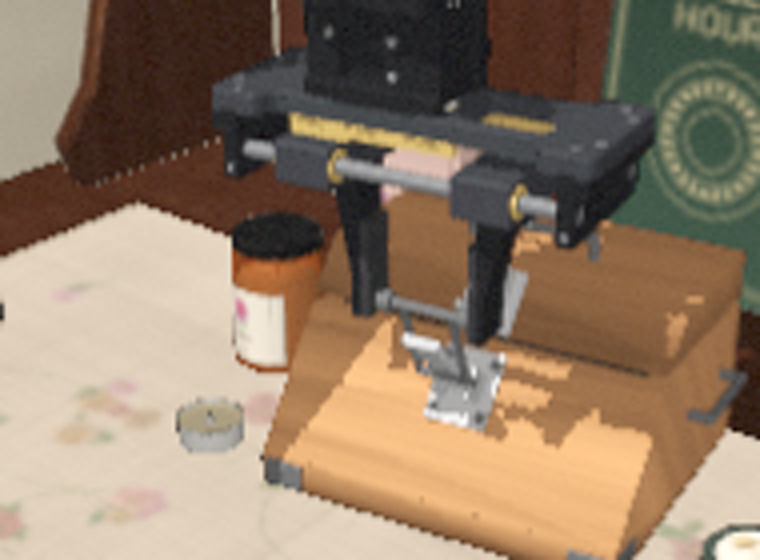

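The bar is held and past the lever, at (420,300) in the crop. I'll carry on over the lip.

>>> send_rows(moves=[[[0, 0, 0, 0.57, 0, -0.16, -1], [0, 0, 0, 0.59, 0, -0.09, -1], [0, 0, 0, 0.59, 0, -0.01, -1], [0, 0, 0, 0.59, 0, 0.06, -1], [0, 0, 0, 0.58, 0, 0.13, -1]]])

```text
time_s: 10.05
position: [0.535, -0.0545, 0.1283]
tcp_rot: [[0.979, 0.206, 0.002], [0.206, -0.979, -0.001], [0.002, 0.002, -1.0]]
force: [0.1, -3.6, 6.3]
opening: 0.59
```

>>> send_rows(moves=[[[0, 0, 0, 0.56, 0, 0.21, -1], [0, 0, 0, 0.53, 0, 0.27, -1], [0, 0, 0, 0.49, 0, 0.34, -1], [0, 0, 0, 0, 0, 0, -1], [0, 0, 0, 0, 0, 0, -1]]])

```text
time_s: 10.55
position: [0.5513, -0.051, 0.1195]
tcp_rot: [[0.979, 0.205, 0.004], [0.205, -0.979, -0.001], [0.004, 0.002, -1.0]]
force: [2.9, -3.9, 3.6]
opening: 0.588
```

```bash
python3 look.py w5; python3 - <<'E'
from h import *
x,y,z,yaw,th,lo=np.load('pose.npy');pose=[x,y,z,yaw]
s=readout.read_state();off=np.array([-.0012,0,.0085])
b=s['position']-s['tcp_rot']@off
c=R.from_euler('z',-yaw).apply(b-[x,y,z]);d=c-SEAT;print('\nbar rel seat up,y,off',d@UP,d[1],d@OFF,'dist',np.linalg.norm((c-lpiv(th))[[0,2]]),s['force'])
w=cv2.imread('pics/w5_raw.png')
im=capture('side');cv2.imwrite('pics/s5.png',np.hstack([cv2.resize(im[150:250,270:370],None,fx=4,fy=4,interpolation=2),cv2.resize(w[100:260,240:400],(400,400),interpolation=2)]))
E
```

```text
10.55 [ 0.55129893 -0.05104128  0.11949068] [ 2.9 -3.9  3.6] 0.5883039553396626 [-17.  33.  98.   0.  49.  61.]
tilt 0.2293943385250009
handle [([0.517, -0.058, 0.106], 0.58)]
loop_bar [([0.547, -0.033, 0.13], 0.71), ([0.514, -0.057, 0.108], 0.64)]
loop_pivot []
keeper_seat [([0.571, -0.047, 0.119], 0.63)]
[291.0, 289.0] [350.0, 288.0] [321.0, 262.0] [321.0, 244.0] [321.0, 318.0] [321.0, 229.0] 
bar rel seat up,y,off 0.012837225733388986 -0.0006502541232159184 0.015406272305172818 dist 0.04774794149831766 [ 1.62842793 -5.02958293  3.13314839]
```

View pics/s5.png

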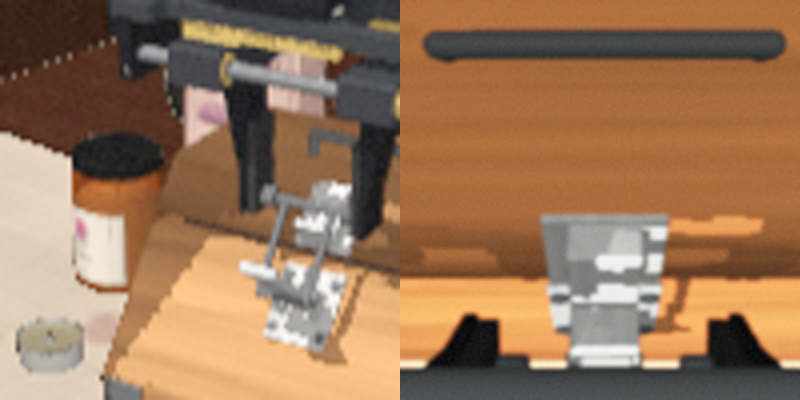

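The bar is above the platform, about 12 mm off it and behind the lip. I'll lower it along the arc.

>>> send_rows(moves=[[[0, 0, 0, 0.23, 0, 0.19, -1], [0, 0, 0, 0.21, 0, 0.21, -1], [0, 0, 0, 0.2, 0, 0.22, -1], [0, 0, 0, 0.19, 0, 0.23, -1], [0, 0, 0, 0, 0, 0, -1]]])

```text
time_s: 11.35
position: [0.5592, -0.0494, 0.1107]
tcp_rot: [[0.979, 0.205, 0.003], [0.205, -0.979, -0.001], [0.003, 0.001, -1.0]]
force: [1.8, -4.9, 2.4]
opening: 0.592
```

>>> send_rows(moves=[[[0, 0, 0, 0.1, 0, 0.12, -1], [0, 0, 0, 0, 0, 0, 0.8], [0, 0, 0, 0, 0, 0, 0.8], [0, 0, 0, 0, 0, 0, 0.8], [0, 0, 0, 0, 0, 0, 0.8]]])

```text
time_s: 11.85
position: [0.5582, -0.0477, 0.1091]
tcp_rot: [[0.979, 0.205, -0.001], [0.205, -0.979, 0.002], [-0.0, -0.002, -1.0]]
force: [0.2, 0.6, 0.8]
opening: 0.852
```

>>> send_rows(moves=[[[0, 0, 0, 0, 0, 0, 0.8], [0, 0, 0, 0, 0, -0.5, 0.8], [0, 0, 0, 0, 0, -1.5, 0.8], [0, 0, 0, 0, 0, -2, 0.5], [0, 0, 0, 0, 0, -2, 0]]])

```text
time_s: 12.35
position: [0.559, -0.0485, 0.1705]
tcp_rot: [[0.979, 0.205, 0.001], [0.205, -0.979, 0.001], [0.001, -0.0, -1.0]]
force: [0.8, -0.6, -0.5]
opening: 0.796
```

```bash
python3 look.py w6; python3 - <<'E'
from h import *
w=cv2.imread('pics/w6_raw.png')
im=capture('side');cv2.imwrite('pics/s6.png',np.hstack([cv2.resize(im[150:250,270:370],None,fx=4,fy=4,interpolation=2),cv2.resize(w[110:270,240:400],(400,400),interpolation=2)]))
E
```

```text
12.35 [ 0.55900507 -0.04850712  0.17047671] [ 0.8 -0.6 -0.5] 0.7960939669556224 [-16.  29.  94.   0.  56.  62.]
tilt 0.07627775642475537
handle [([0.534, -0.058, 0.109], 0.75), ([0.505, -0.057, 0.109], 0.62)]
loop_bar []
loop_pivot [([0.536, -0.058, 0.11], 0.83)]
keeper_seat [([0.574, -0.046, 0.12], 0.56), ([0.65, -0.18, 0.052], 0.43)]
[297.0, 269.0] [346.0, 269.0] [322.0, 245.0] [322.0, 231.0] [322.0, 289.0] [322.0, 217.0]
```

View pics/s6.png

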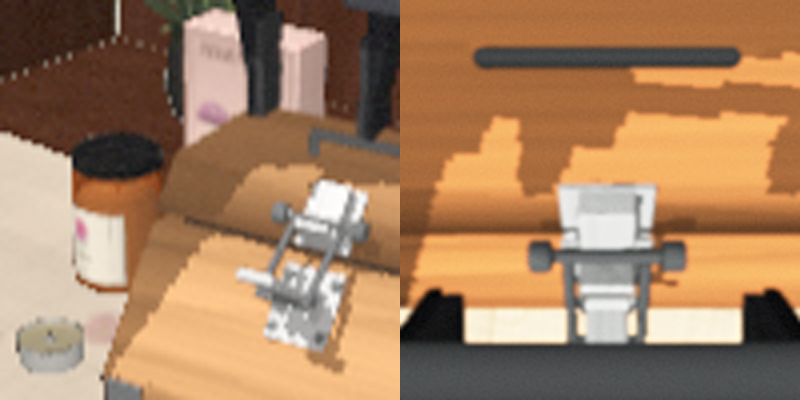

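```bash
python3 - <<'E'
from h import *
x,y,z,yaw,th,lo=np.load('pose.npy');pose=[x,y,z,yaw];m=np.load('pics/w6.npz');ms=camera_model('side')
for n,a_ in (('platform',-.23),('2 above',-.19),('lip-top height',.07)):
    b=bar(th,a_+th);d=b-SEAT
    print(n,d@UP,d@OFF,proj(c2w(b,pose),m),'wrist seen 322.8,212.8 | side',(proj(c2w(b+np.array([[0,.024,0],[0,-.024,0]]),pose),ms)-[270,150])*4,'seen 283,212 360,230')
# press points
for t in (1.486,1.2,.9,.6,.3,0):
    print(t,np.round(c2w(face(t),pose)[0],4))
E
```

```text
platform 0.01155540039655754 0.003074934464471975 [[321.80820901 215.26737207]] wrist seen 322.8,212.8 | side [[273.98814228 198.5838847 ]
 [359.4080744  218.75235795]] seen 283,212 360,230
2 above 0.01195311536989495 0.004940893046721382 [[321.81976961 217.23305201]] wrist seen 322.8,212.8 | side [[272.95597415 196.78114918]
 [358.51501234 216.94049802]] seen 283,212 360,230
lip-top height 0.012694696066882597 0.017285736155100775 [[321.89551985 231.59167648]] wrist seen 322.8,212.8 | side [[264.86691187 188.17334766]
 [351.36194532 208.36980526]] seen 283,212 360,230
1.486 [ 0.5015 -0.0608  0.1111]
1.2 [ 0.4949 -0.0622  0.1004]
0.9 [ 0.4915 -0.0629  0.0877]
0.6 [ 0.4919 -0.0628  0.0745]
0.3 [ 0.4961 -0.0619  0.062 ]
0 [ 0.5037 -0.0603  0.0514]
```

The bar lies on the platform behind the lip: the wrist view fits to about 2 px, and a bar resting on the lip would be about 19 px off. Next I'll shut the fingers and plan the press.

```bash
cat > press.py <<'E'
from h import *
x,y,z,yaw,th,lo=np.load('pose.npy');pose=[x,y,z,yaw]
def tgt(t,gap=0):
    ph=np.radians(18)*np.clip((1.5-t)/1.5,0,1);al=.873-t
    Q=toolR(yaw,ph,1);c=.0095*np.clip((al-ph)/.2,-1,1)
    n=np.cos(t)*OFF+np.sin(t)*UP
    return c2w(face(t)+gap*n,pose)[0]-Q@[c,0,0],Q
E
python3 - <<'E'
from press import *
w=[(tgt(1.486)[0]+[0,0,.03],tgt(1.486)[1],5)]
w+=[(*tgt(1.486,.003),5)]+[(*tgt(t),1) for t in np.arange(1.486,.25,-.06)]
e=plan(w,-1);print(e[0],tgt(.3)[0])
E
```

```text
[[0.0, 0.0, 0.0, -0.98, 0.01, 0.56, -1], [0.0, 0.1, 0.0, -0.98, 0.01, 0.55, -1], [0.0, 0.0, 0.0, -0.97, 0.01, 0.55, -1], [0.0, 0.0, 0.0, -0.98, 0.01, 0.56, -1], [0.0, 0.1, -0.1, -0.98, 0.01, 0.55, -1]]
[[0.0, 0.0, 0.0, 0.03, 0.0, 0.55, -1], [0.0, 0.0, 0.0, 0.03, 0.0, 0.55, -1], [0.0, 0.0, 0.0, 0.04, 0.0, 0.55, -1], [0.0, 0.0, 0.0, 0.03, 0.0, 0.55, -1], [0.0, 0.0, 0.0, 0.03, 0.0, 0.56, -1]]
[[0.0, 0.0, 0.0, -0.17, 0.0, 0.24, -1], [0.0, 0.7, 0.0, -0.17, 0.0, 0.2, -1], [0.0, 0.7, 0.0, -0.16, 0.0, 0.2, -1], [0.0, 0.7, 0.0, -0.14, 0.0, 0.21, -1], [0.0, 0.7, 0.0, -0.14, 0.0, 0.21, -1]]
[[0.0, 0.8, 0.0, -0.12, 0.0, 0.23, -1], [0.0, 0.7, 0.0, -0.11, 0.0, 0.22, -1], [0.0, 0.7, 0.0, -0.11, 0.0, 0.24, -1], [0.0, 0.7, 0.0, -0.08, 0.0, 0.23, -1], [0.0, 0.7, 0.0, -0.13, 0.0, 0.25, -1]]
[[0.0, 0.8, 0.0, -0.3, 0.0, 0.24, -1], [0.0, 0.7, 0.0, -0.27, 0.0, 0.26, -1], [0.0, 0.7, 0.0, -0.27, 0.0, 0.26, -1], [0.0, 0.7, 0.0, -0.25, 0.0, 0.26, -1], [0.0, 0.7, 0.0, -0.25, 0.0, 0.27, -1]]
[[0.0, 0.8, 0.0, -0.22, 0.0, 0.27, -1], [0.0, 0.7, 0.0, -0.22, 0.0, 0.27, -1], [0.0, 0.7, 0.0, -0.2, 0.0, 0.28, -1], [0.0, 0.7, 0.0, -0.02, 0.0, 0.27, -1], [0.0, 0.7, 0.0, 0.05, 0.0, 0.28, -1]]
[[0.0, 0.8, 0.0, 0.06, 0.0, 0.27, -1]]
[ 0.48739524 -0.06377104  0.05903908] [ 0.4871003  -0.06384023  0.05965685]
```

>>> send_rows(moves=[[[0, 0, 0, -0.98, 0, 0.55, -1], [0, 0, 0, -0.98, 0, 0.55, -1], [0, 0, 0, -0.98, 0, 0.55, -1], [0, 0, 0, -0.98, 0, 0.55, -1], [0, 0, 0, -0.98, 0, 0.55, -1]]])

```text
time_s: 13.15
position: [0.51, -0.0588, 0.1414]
tcp_rot: [[0.979, 0.205, 0.001], [0.205, -0.979, 0.0], [0.001, -0.0, -1.0]]
force: [0.7, -0.3, -0.5]
opening: 0.134
```

>>> send_rows(moves=[[[0, 0, 0, 0, 0, 0, -1], [0, 0, 0, 0, 0, 0.6, -1], [0, 0, 0, 0, 0, 0.6, -1], [0, 0, 0, 0.1, 0, 0.8, -1], [0, 0, 0, 0.1, 0, 0.8, -1]]])

```text
time_s: 13.65
position: [0.5139, -0.0583, 0.1135]
tcp_rot: [[0.979, 0.205, 0.002], [0.205, -0.979, -0.0], [0.002, 0.001, -1.0]]
force: [0.5, -0.3, -0.1]
opening: 0.008
```

>>> send_rows(moves=[[[0, 0, 0, -0.17, 0, 0.24, -1], [0, 0.7, 0, -0.17, 0, 0.2, -1], [0, 0.7, 0, -0.16, 0, 0.2, -1], [0, 0.7, 0, -0.14, 0, 0.21, -1], [0, 0.7, 0, -0.14, 0, 0.21, -1]]])

```text
time_s: 14.15
position: [0.5061, -0.06, 0.1036]
tcp_rot: [[0.977, 0.205, 0.052], [0.204, -0.979, 0.01], [0.053, 0.001, -0.999]]
force: [1.0, 0.5, 1.1]
opening: 0.007
```

>>> send_rows(moves=[[[0, 0.7, 0, -0.12, 0, 0.23, -1], [0, 0.7, 0, -0.11, 0, 0.22, -1], [0, 0.7, 0, -0.11, 0, 0.24, -1], [0, 0.7, 0, -0.1, 0, 0.23, -1], [0, 0.7, 0, -0.13, 0, 0.25, -1]]])

```text
time_s: 14.65
position: [0.5019, -0.061, 0.0916]
tcp_rot: [[0.972, 0.204, 0.112], [0.203, -0.979, 0.022], [0.114, 0.001, -0.993]]
force: [2.3, 1.7, 4.9]
opening: 0.007
```

```bash
python3 look.py w7; python3 - <<'E'
from press import *
w=cv2.imread('pics/w7_raw.png')
im=capture('side');cv2.imwrite('pics/s7.png',np.hstack([cv2.resize(im[150:250,270:370],None,fx=4,fy=4,interpolation=2),cv2.resize(w[70:270,220:420],(400,400),interpolation=2)]))
s=readout.read_state();print('\nnow',s['position'],s['force'],'tgt',tgt(.946)[0],tgt(1.)[0])
plan([(*tgt(t),1) for t in np.arange(.9,.29,-.06)],-1)
E
```

```text
14.65 [ 0.50193348 -0.06101312  0.09162594] [2.3 1.7 4.9] 0.006733575511553995 [-22.  32. 110.   7.  33.  51.]
tilt 6.564992570296053
handle [([0.526, -0.058, 0.089], 0.71)]
loop_bar [([0.553, -0.05, 0.112], 0.92)]
loop_pivot [([0.542, -0.059, 0.096], 0.77)]
keeper_seat [([0.576, -0.047, 0.118], 0.74)]
[286.0, 254.0] [357.0, 254.0] [321.0, 207.0] [321.0, 188.0] [321.0, 270.0] [321.0, 152.0] 
now [ 0.50159447 -0.06104896  0.09134792] [2.65654071 1.29209254 2.49937039] tgt [ 0.50048674 -0.06102556  0.09075259] [ 0.50144801 -0.06082344  0.09304826]
[[0.1, 0.8, 0.0, -0.34, -0.03, 0.24, -1], [0.0, 0.7, 0.0, -0.28, 0.01, 0.25, -1], [0.0, 0.7, 0.0, -0.27, 0.0, 0.26, -1], [0.0, 0.7, 0.0, -0.26, 0.0, 0.26, -1], [0.0, 0.7, -0.1, -0.24, 0.0, 0.27, -1]]
[[0.0, 0.8, 0.0, -0.23, 0.0, 0.27, -1], [0.0, 0.7, 0.0, -0.22, 0.0, 0.27, -1], [0.0, 0.7, 0.0, -0.21, 0.0, 0.28, -1], [0.0, 0.7, 0.0, -0.06, 0.0, 0.27, -1], [-0.1, 0.7, 0.0, 0.04, 0.0, 0.27, -1]]
[[0.0, 0.8, 0.0, 0.06, 0.0, 0.27, -1]]
```

View pics/s7.png

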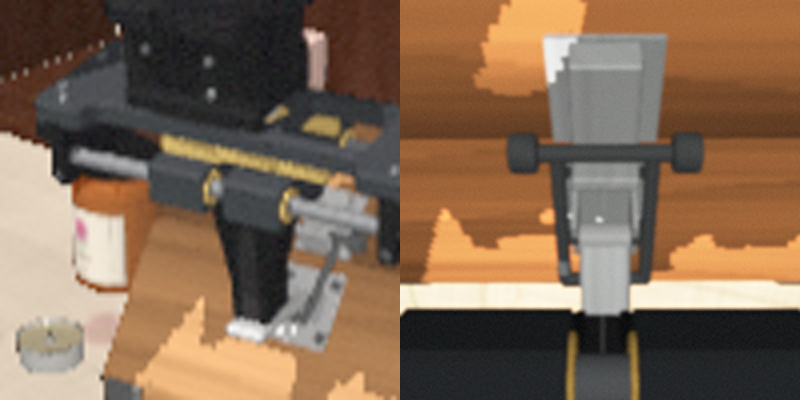

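The bar lies behind the lip (crop (605,152), lip at 185) and the lever is going down under the fingers. I'll continue.

>>> send_rows(moves=[[[0, 0.7, 0, -0.3, 0, 0.24, -1], [0, 0.7, 0, -0.28, 0, 0.25, -1], [0, 0.7, 0, -0.27, 0, 0.26, -1], [0, 0.7, 0, -0.26, 0, 0.26, -1], [0, 0.7, 0, -0.24, 0, 0.27, -1]]])

```text
time_s: 15.45
position: [0.4912, -0.0639, 0.0773]
tcp_rot: [[0.964, 0.204, 0.172], [0.202, -0.979, 0.033], [0.176, 0.003, -0.984]]
force: [3.3, 0.8, 6.5]
opening: 0.003
```

>>> send_rows(moves=[[[0, 0.8, 0, -0.23, 0, 0.27, -1], [0, 0.7, 0, -0.22, 0, 0.27, -1], [0, 0.7, 0, -0.21, 0, 0.28, -1], [0, 0, 0, 0, 0, 0, -1], [0, 0, 0, 0, 0, 0, -1]]])

```text
time_s: 15.95
position: [0.4837, -0.0638, 0.067]
tcp_rot: [[0.958, 0.205, 0.203], [0.2, -0.979, 0.044], [0.207, -0.001, -0.978]]
force: [-0.2, -0.1, 0.9]
opening: 0.008
```

```bash
python3 - <<'E'
from press import *
s=readout.read_state();f=s['force'];print(s['position'],np.round(f,1),np.linalg.norm(f),np.round(s['joint_positions']))
for t in (.5,.45,.4):print(t,tgt(t)[0])
plan([(*tgt(t),1) for t in np.arange(.42,-.03,-.03)],-1)
E
```

```text
[ 0.4836787  -0.06382538  0.06704818] [-0.2 -0.1  0.9] 0.9727116034467929 [-25.  34. 118.  21.  21.  34.]
0.5 [ 0.48545006 -0.06418722  0.06858982]
0.45 [ 0.48446721 -0.06439387  0.06602719]
0.4 [ 0.48524435 -0.06423047  0.06386064]
[[-0.1, 1.0, -0.1, 0.06, 0.07, 0.25, -1], [0.0, 0.4, 0.0, 0.02, 0.0, 0.14, -1], [0.0, 0.3, 0.0, 0.02, 0.0, 0.13, -1], [0.0, 0.4, 0.0, 0.03, 0.0, 0.14, -1], [0.0, 0.3, 0.0, 0.03, 0.0, 0.14, -1]]
[[0.0, 0.4, 0.0, 0.03, 0.0, 0.13, -1], [0.0, 0.4, 0.0, 0.04, 0.0, 0.13, -1], [0.0, 0.3, 0.0, 0.04, 0.0, 0.14, -1], [0.0, 0.4, 0.0, 0.04, 0.0, 0.13, -1], [0.0, 0.3, 0.0, 0.04, 0.0, 0.13, -1]]
[[0.0, 0.4, 0.0, 0.05, 0.0, 0.13, -1], [0.0, 0.4, 0.0, 0.05, 0.0, 0.13, -1], [0.0, 0.3, 0.0, 0.05, 0.0, 0.13, -1], [0.0, 0.4, 0.0, 0.06, 0.0, 0.12, -1], [0.0, 0.3, 0.0, 0.06, 0.0, 0.13, -1]]
```

```bash
python3 look.py w8; python3 - <<'E'
from press import *
capture('side')
for t in ['handle','loop_bar','loop_pivot','keeper_seat']:
    print(t,[(np.round(q['location'],3).tolist(),round(q['p'],2)) for q in spot_in('side',t)[:2]])
w=cv2.imread('pics/w8_raw.png')
im=capture('side');cv2.imwrite('pics/s8.png',np.hstack([cv2.resize(im[150:250,270:370],None,fx=4,fy=4,interpolation=2),cv2.resize(w[70:270,220:420],(400,400),interpolation=2)]))
E
```

```text
15.95 [ 0.4836787  -0.06382538  0.06704818] [-0.2 -0.1  0.9] 0.008058079630719204 [-25.  34. 118.  21.  21.  34.]
tilt 11.9630140494369
handle [([0.518, -0.06, 0.081], 0.62)]
loop_bar [([0.551, -0.051, 0.107], 0.6), ([0.577, 0.12, 0.068], 0.46)]
loop_pivot [([0.539, -0.062, 0.086], 0.66)]
keeper_seat [([0.571, -0.048, 0.116], 0.96)]
[282.0, 239.0] [363.0, 239.0] [323.0, 175.0] [323.0, 156.0] [323.0, 243.0] [323.0, 102.0] handle [([0.522, -0.061, 0.076], 0.39)]
loop_bar []
loop_pivot [([0.518, -0.07, 0.08], 0.53), ([0.518, -0.059, 0.077], 0.38)]
keeper_seat []
```

View pics/s8.png

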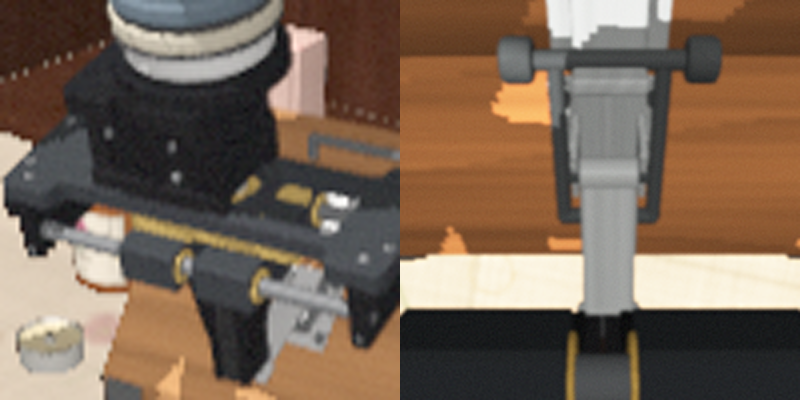

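```bash
python3 - <<'E'
from press import *
m=np.load('pics/w8.npz')
print('bar seat',proj(c2w(SEAT,pose),m),'piv',proj(c2w(PIV,pose),m),'seen bar 325,99; lpiv rod 324,177.5')
s=readout.read_state();print('tcp corners',proj(np.array([s['position']+s['tcp_rot']@[c,0,0] for c in(-.0095,0,.0095)]),m)[:,1])
for t in (0,.1,.2,.3,.4,.5,.6,.7):
    n=np.cos(t)*OFF+np.sin(t)*UP
    hw=[np.ptp(proj(c2w(PIV+r*ldir(t)+.004*n+np.array([[0,.008,0],[0,-.008,0]]),pose),m)[:,0])*2 for r in (.02,.04)]
    print(t,np.round(proj(c2w(lpiv(t),pose),m)[0]),'face r40',np.round(proj(c2w(face(t,.04),pose),m)[0]),'tip',np.round(proj(c2w(face(t,.053),pose),m)[0]),'widths crop px',np.round(hw,1))
c=R.from_euler('z',-yaw).apply(np.array([s['position']+s['tcp_rot']@[k,0,0] for k in(-.0095,0,.0095)])-pose[:3])
for k in c: d=k-PIV;print('finger corner r',np.hypot(d@UP,d@OFF),'ang',np.arctan2(d@OFF,-d@UP))
g=cv2.imread('pics/w8_raw.png',0)
for v in range(172,232,6): print(v,g[v,300:346:2].tolist())
E
```

```text
bar seat [[322.98168711 102.1218703 ]] piv [[322.76749345 155.52025374]] seen bar 325,99; lpiv rod 324,177.5
tcp corners [254.18877385 240.18478275 225.77125576]
0 [323. 173.] face r40 [323. 204.] tip [323. 215.] widths crop px [52.5 48. ]
0.1 [323. 174.] face r40 [323. 208.] tip [323. 221.] widths crop px [53.  48.8]
0.2 [323. 176.] face r40 [323. 212.] tip [323. 226.] widths crop px [53.6 49.7]
0.3 [323. 177.] face r40 [323. 216.] tip [323. 231.] widths crop px [54.2 50.6]
0.4 [323. 178.] face r40 [323. 219.] tip [323. 236.] widths crop px [54.8 51.7]
0.5 [323. 179.] face r40 [323. 222.] tip [323. 240.] widths crop px [55.5 52.8]
0.6 [323. 180.] face r40 [323. 224.] tip [323. 244.] widths crop px [56.2 54.1]
0.7 [323. 180.] face r40 [323. 226.] tip [323. 247.] widths crop px [56.9 55.4]
finger corner r 0.06225490216904565 ang 0.5964479567376211
finger corner r 0.05277871288426233 ang 0.5847221271368935
finger corner r 0.04331295515362534 ang 0.5678678578973289
172 [60, 59, 58, 87, 100, 125, 153, 162, 160, 155, 156, 159, 165, 160, 159, 161, 160, 161, 151, 114, 104, 80, 54]
178 [61, 
[... 335 characters left out ...]
[114, 116, 113, 112, 111, 116, 147, 164, 161, 158, 157, 158, 161, 161, 162, 165, 165, 161, 142, 115, 112, 110, 108]
202 [244, 244, 243, 241, 242, 239, 168, 162, 160, 158, 155, 161, 162, 160, 160, 163, 162, 156, 175, 238, 242, 240, 241]
208 [243, 243, 243, 242, 243, 237, 168, 164, 161, 155, 155, 158, 160, 158, 161, 161, 163, 156, 173, 241, 241, 240, 240]
214 [242, 242, 240, 240, 240, 235, 163, 161, 161, 156, 154, 159, 161, 160, 162, 165, 164, 157, 176, 242, 241, 241, 240]
220 [243, 242, 241, 241, 241, 221, 156, 162, 160, 153, 155, 161, 160, 160, 162, 164, 162, 154, 153, 226, 242, 241, 241]
226 [18, 17, 22, 98, 86, 25, 73, 134, 141, 140, 144, 141, 142, 141, 140, 72, 26, 34, 29, 23, 22, 23, 21]
```

The latch is hooked, with the bar against the lip, and the lever is at roughly 0.3–0.5. I'll continue in small steps and watch the force.

>>> send_rows(moves=[[[0, 0.5, 0, 0.05, 0, 0.15, -1], [0, 0.4, 0, 0.02, 0, 0.14, -1], [0, 0.3, 0, 0.02, 0, 0.13, -1], [0, 0.4, 0, 0.03, 0, 0.14, -1], [0, 0, 0, 0, 0, 0, -1]]])

```text
time_s: 17.0
position: [0.4872, -0.0637, 0.0621]
tcp_rot: [[0.951, 0.204, 0.232], [0.198, -0.979, 0.049], [0.237, -0.0, -0.972]]
force: [-1.9, 0.6, 0.7]
opening: 0.007
```

>>> send_rows(moves=[[[0, 0.4, 0, 0.03, 0, 0.14, -1], [0, 0.4, 0, 0.03, 0, 0.14, -1], [0, 0.4, 0, 0.04, 0, 0.13, -1], [0, 0, 0, 0, 0, 0, -1], [0, 0, 0, 0, 0, 0, -1]]])

```text
time_s: 17.5
position: [0.4899, -0.0637, 0.0587]
tcp_rot: [[0.946, 0.204, 0.253], [0.198, -0.979, 0.052], [0.258, 0.001, -0.966]]
force: [0.2, 0.1, -0.9]
opening: 0.011
```

```bash
cat > st.py <<'E'
from press import *
s=readout.read_state();f=s['force'];c=R.from_euler('z',-yaw).apply(np.array([s['position']+s['tcp_rot']@[k,0,0] for k in(-.0095,.0095)])-pose[:3])
for k in c: d=k-PIV;print('corner r %.4f off %.4f down %.4f'%(np.hypot(d@UP,d@OFF),d@OFF,-d@UP))
fc=R.from_euler('z',-yaw).apply(f);print(s['time_s'],'force up,off,y',np.round([fc@UP,fc@OFF,fc[1]],1))
m=camera_model('wrist');g=cv2.cvtColor(capture('wrist'),6);cv2.imwrite('pics/last.png',g)
print('tips',[(t,np.round(proj(c2w(face(t,.053),pose),m)[0,1])) for t in(0,.2,.4)],'finger',proj(s['position']+s['tcp_rot']@[.0095,0,0],m)[0,1])
for v in range(176,240,5): print(v,g[v,298:350:4].tolist())
E
python3 st.py
```

```text
corner r 0.0607 off 0.0251 down 0.0553
corner r 0.0422 off 0.0142 down 0.0397
17.5 force up,off,y [-0.6 -0.7  0. ]
tips [(0, np.float64(226.0)), (0.2, np.float64(238.0)), (0.4, np.float64(248.0))] finger 227.35617525720923
176 [59, 64, 124, 151, 152, 150, 156, 154, 157, 147, 130, 61, 58]
181 [56, 58, 70, 155, 152, 153, 153, 152, 158, 147, 67, 60, 58]
186 [74, 62, 64, 150, 153, 151, 155, 149, 156, 145, 66, 68, 78]
191 [104, 105, 108, 149, 153, 151, 154, 152, 155, 142, 104, 108, 106]
196 [92, 95, 95, 149, 149, 149, 155, 154, 157, 143, 94, 100, 100]
201 [91, 91, 95, 143, 154, 151, 154, 151, 158, 138, 90, 93, 94]
206 [174, 174, 175, 146, 155, 149, 151, 152, 158, 134, 91, 89, 90]
211 [245, 243, 243, 163, 154, 152, 153, 155, 153, 169, 240, 239, 237]
216 [243, 242, 245, 163, 151, 146, 153, 154, 156, 169, 241, 239, 239]
221 [244, 244, 245, 151, 154, 151, 156, 152, 157, 154, 244, 244, 243]
226 [23, 20, 35, 28, 131, 133, 136, 135, 70, 30, 17, 20, 21]
231 [24, 27, 17, 13, 22, 21, 37, 20, 19, 13, 28, 25, 21]
236 [25, 24, 72, 11, 22, 21, 36, 21, 19, 46, 40, 24, 25]
```

>>> send_rows(moves=[[[0, 0.3, 0, 0.04, 0, 0.13, -1], [0, 0.3, 0, 0.04, 0, 0.13, -1], [0, 0.3, 0, 0.05, 0, 0.13, -1], [0, 0, 0, 0, 0, 0, -1], [0, 0, 0, 0, 0, 0, -1]]])

```text
time_s: 18.05
position: [0.4918, -0.0631, 0.0553]
tcp_rot: [[0.942, 0.205, 0.267], [0.197, -0.979, 0.055], [0.273, 0.001, -0.962]]
force: [0.2, -0.0, -0.6]
opening: 0.006
```

```bash
python3 st.py
```

```text
corner r 0.0606 off 0.0212 down 0.0567
corner r 0.0423 off 0.0106 down 0.0410
18.05 force up,off,y [-0.4 -0.5 -0.1]
tips [(0, np.float64(230.0)), (0.2, np.float64(242.0)), (0.4, np.float64(252.0))] finger 227.34382237081923
176 [55, 55, 135, 127, 130, 126, 129, 124, 128, 126, 109, 89, 60]
181 [59, 64, 72, 139, 142, 138, 143, 138, 146, 138, 80, 67, 57]
186 [96, 91, 90, 139, 142, 138, 143, 141, 146, 136, 103, 101, 100]
191 [108, 111, 109, 134, 144, 139, 141, 140, 146, 137, 106, 110, 110]
196 [105, 98, 99, 135, 144, 139, 143, 142, 145, 135, 104, 101, 101]
201 [89, 93, 94, 130, 144, 137, 145, 143, 144, 132, 93, 96, 95]
206 [91, 91, 91, 124, 143, 135, 139, 140, 147, 127, 90, 89, 89]
211 [214, 217, 217, 174, 142, 138, 143, 140, 143, 143, 175, 174, 177]
216 [245, 244, 243, 122, 143, 137, 139, 141, 143, 125, 239, 241, 240]
221 [246, 243, 240, 157, 148, 147, 149, 149, 146, 152, 222, 242, 241]
226 [20, 20, 83, 25, 119, 124, 122, 122, 60, 29, 19, 19, 16]
231 [27, 25, 19, 16, 23, 19, 20, 22, 15, 18, 23, 25, 26]
236 [28, 24, 71, 15, 18, 20, 24, 20, 16, 43, 39, 24, 25]
```

>>> send_rows(moves=[[[0, 0.3, 0, 0.05, 0, 0.13, -1], [0, 0.3, 0, 0.05, 0, 0.13, -1], [0, 0, 0, 0.05, 0, 0.1, -1], [0, 0, 0, 0, 0, 0, -1], [0, 0, 0, 0, 0, 0, -1]]])

```text
time_s: 18.6
position: [0.494, -0.0624, 0.0522]
tcp_rot: [[0.939, 0.205, 0.277], [0.197, -0.979, 0.057], [0.283, 0.0, -0.959]]
force: [0.7, -0.3, -0.1]
opening: 0.006
```

```bash
python3 st.py
```

```text
corner r 0.0602 off 0.0174 down 0.0577
corner r 0.0424 off 0.0069 down 0.0418
18.6 force up,off,y [ 0.3 -0.5 -0.5]
tips [(0, np.float64(234.0)), (0.2, np.float64(246.0)), (0.4, np.float64(257.0))] finger 227.36247060571776
176 [59, 68, 131, 140, 144, 141, 141, 139, 140, 144, 132, 122, 57]
181 [61, 55, 138, 141, 143, 139, 146, 141, 146, 141, 106, 104, 60]
186 [63, 64, 65, 137, 140, 138, 142, 143, 146, 143, 81, 65, 61]
191 [105, 105, 108, 136, 141, 138, 143, 142, 143, 142, 106, 107, 108]
196 [108, 107, 110, 134, 143, 140, 143, 141, 147, 137, 112, 109, 109]
201 [97, 98, 97, 134, 142, 137, 145, 142, 148, 138, 101, 101, 101]
206 [90, 88, 90, 127, 142, 138, 144, 143, 146, 139, 89, 90, 90]
211 [91, 102, 100, 121, 142, 137, 143, 142, 147, 136, 93, 92, 92]
216 [240, 240, 238, 199, 142, 135, 144, 141, 147, 133, 232, 230, 227]
221 [246, 245, 242, 132, 146, 136, 140, 142, 144, 134, 224, 242, 242]
226 [21, 21, 82, 26, 125, 127, 126, 126, 66, 32, 22, 21, 18]
231 [25, 28, 21, 12, 21, 23, 35, 22, 13, 9, 25, 24, 27]
236 [26, 26, 72, 7, 19, 19, 19, 20, 20, 46, 44, 26, 26]
```

>>> send_rows(moves=[[[0, 0, 0, 0.06, 0, 0.11, -1], [0, 0, 0, 0.06, 0, 0.11, -1], [0, 0, 0, 0, 0, 0, -1], [0, 0, 0, 0, 0, 0, -1], [0, 0, 0, 0, 0, 0, -1]]])

```text
time_s: 19.15
position: [0.4954, -0.062, 0.0505]
tcp_rot: [[0.939, 0.205, 0.276], [0.196, -0.979, 0.058], [0.282, 0.0, -0.959]]
force: [-1.3, -0.5, 4.0]
opening: 0.003
```

```bash
python3 st.py | head -3
```

```text
corner r 0.0600 off 0.0152 down 0.0580
corner r 0.0425 off 0.0046 down 0.0422
19.15 force up,off,y [ 2.2  3.6 -0.3]
```

>>> send_rows(moves=[[[0, 0, 0, 0.03, 0, 0.04, -1], [0, 0, 0, 0, 0, 0, -1], [0, 0, 0, 0, 0, 0, -1], [0, 0, 0, 0, 0, 0, -1], [0, 0, 0, 0, 0, 0, -1]]])

```text
time_s: 19.7
position: [0.4956, -0.062, 0.0503]
tcp_rot: [[0.939, 0.205, 0.276], [0.196, -0.979, 0.057], [0.282, 0.0, -0.959]]
force: [-4.5, -1.5, 6.1]
opening: 0.006
```

```bash
python3 st.py | head -3
```

```text
corner r 0.0599 off 0.0149 down 0.0580
corner r 0.0424 off 0.0044 down 0.0422
19.7 force up,off,y [ 1.7  7.5 -0.5]
```

>>> send_rows(moves=[[[0, 0, 0, 0.02, 0, 0.03, -1], [0, 0, 0, 0, 0, 0, -1], [0, 0, 0, 0, 0, 0, -1], [0, 0, 0, 0, 0, 0, -1], [0, 0, 0, 0, 0, 0, -1]]])

```text
time_s: 20.25
position: [0.4957, -0.062, 0.0502]
tcp_rot: [[0.939, 0.205, 0.276], [0.196, -0.979, 0.057], [0.282, 0.001, -0.959]]
force: [-5.5, -2.1, 8.9]
opening: 0.003
```

```bash
python3 st.py | head -3
```

```text
corner r 0.0599 off 0.0148 down 0.0581
corner r 0.0425 off 0.0043 down 0.0422
20.25 force up,off,y [ 3.  10.2 -0.9]
```

About 10 N off-slope at the stop, holding steady. I'll back straight off and check.

>>> send_rows(moves=[[[0, 0, 0, 0, 0, 0, -1], [0, 0, 0, -0.55, 0, -0.85, -1], [0, 0, 0, -1.1, 0, -1.7, -1], [0, 0, 0, -1.5, 0, -3, -1], [0, 0, 0, -1.5, 0, -3, -1]]])

```text
time_s: 20.8
position: [0.428, -0.0758, 0.119]
tcp_rot: [[0.939, 0.205, 0.275], [0.197, -0.979, 0.059], [0.281, -0.001, -0.96]]
force: [0.6, -0.1, 0.2]
opening: 0.003
```

>>> send_rows(moves=[[[0, 0, 0, 0, 0, -3, -1], [0, 0, 0, 0, 0, -3, -1], [0, 0, 0, 0, 0, 0, -1], [0, 0, 0, 0, 0, 0, -1], [0, 0, 0, 0, 0, 0, -1]]])

```text
time_s: 21.3
position: [0.4122, -0.0791, 0.1756]
tcp_rot: [[0.939, 0.205, 0.276], [0.196, -0.979, 0.058], [0.282, -0.001, -0.959]]
force: [0.2, 0.1, -0.5]
opening: 0.007
```

```bash
python3 look.py w9; python3 - <<'E'
from press import *
w=cv2.imread('pics/w9_raw.png')
im=capture('side');
for t in ['salve_tin','candle','tealight','crystal']:
    print(t,[(np.round(q['location'],3).tolist(),round(q['p'],2)) for q in spot_in('side',t)[:1]])
capture('top');
for t in ['salve_tin','candle','tealight','crystal']:
    print(t,[(np.round(q['location'],3).tolist(),round(q['p'],2)) for q in spot_in('top',t)[:1]])
m=np.load('pics/w9.npz');print('home tip',proj(c2w(PIV+.053*ldir(0),pose),m))
cv2.imwrite('pics/s9.png',np.hstack([cv2.resize(im[150:250,270:370],None,fx=4,fy=4,interpolation=2),cv2.resize(w[60:260,220:420],(400,400),interpolation=2)]))
E
```

```text
21.3 [ 0.41217508 -0.079125    0.17564676] [ 0.2  0.1 -0.5] 0.007127970023928962 [-35.  15. 124.  24.  31.  24.]
tilt 16.363945340644122
handle [([0.516, -0.055, 0.064], 0.85)]
loop_bar [([0.551, -0.05, 0.106], 0.93), ([0.579, -0.204, 0.019], 0.17)]
loop_pivot [([0.534, -0.06, 0.084], 0.76)]
keeper_seat [([0.573, -0.046, 0.116], 0.93)]
[297.0, 158.0] [347.0, 158.0] [321.0, 111.0] [321.0, 103.0] [322.0, 138.0] [321.0, 68.0] salve_tin [([0.517, -0.056, 0.061], 0.7)]
candle [([0.579, 0.13, 0.042], 0.64)]
tealight [([0.568, -0.056, 0.115], 0.66)]
crystal [([0.642, -0.196, 0.035], 0.77)]
salve_tin [([0.578, -0.203, 0.021], 0.58)]
candle [([0.597, 0.132, 0.09], 0.97)]
tealight [([0.501, 0.096, 0.012], 0.72)]
crystal [([0.644, -0.181, 0.05], 0.51)]
home tip [[321.42500362 146.72584124]]
```

View pics/s9.png

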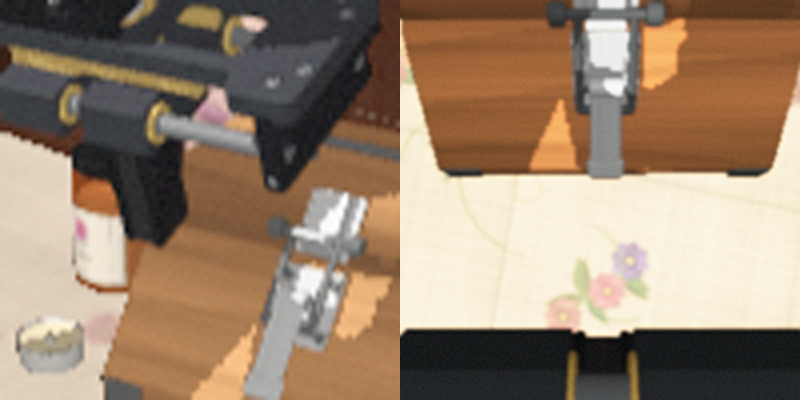

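The lever lies along the slope. Its tip is at row 147 against 146.7 predicted for home, the bar is behind the lip, and the dark lid seam is gone. The goods have not moved. I'll hand in.

```bash
python3 -c "
from rig import bot;print(bot.hand_in())"
```

```text
the job is handed in; nothing more can be done
None
```

The case is latched: the loop bar sits behind the keeper's lip, the lever is home and the lid is pulled down. I handed the job in at about 21.5 s; no verdict was reported.

**What I did:** I pinched the loop by its stud faces, swung it over the lever and lip onto the platform, and released it. I then pressed the lever down with shut fingers, pushed at its stop and backed clear.

**Last checks:**
- **Final push:** the force on the lever at its stop read 10.2 N square to the slope, about 10.7 N in all. The highest reading on the lever was about 11 N, well under 25 N, though I only saw the force at the end of each half-second call.
- **Lever home:** its tip was within 1 px of where it should be when home. The finger met it 4.3 mm off the pivot line, against 4 mm expected.
- **Lid:** the bar lies behind the lip and the seam looks closed. I judged this from the pictures, as the lid angle could not be measured directly.
- **Small goods:** the top camera put all four within about 6 mm of their starting spots, which is roughly the networks' error. In the side view the networks mistook latch parts for the tin and the tealight. I disregarded those two readings.

**Unexpected:** the force on the fingers fell to about zero partway through closing. I took this as the lever passing centre early, and the later contact at the stop fits that.

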